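# Draw the dropped bearing out from under the low shelf

## Robot

A 6-joint arm with a two-finger parallel gripper is mounted at the origin on a cart in front of the work surface, level with it; the furniture and walls round the work are solid. World frame = base frame: x ahead of the robot, y to its left, z up, the work surface at z = 0. Lengths are in m, angles in degrees, forces in N, time in s.
With the tool pointing down it reaches from about 0.25 to 0.725 m from the base axis. Payload 9.7 kg.
Tool frame: the origin (TCP) lies midway between the tips of the shut fingers; the grasp point (between the pads) lies 19 mm behind it; z points along the fingers, y is the line along which they close (so a half turn about z gives the same grasp; the last joint's range is limited). The gripper opens to 85 mm and grips with 20 to 120 N. Pads are 22 mm wide; open, the fingers measure 114 mm over their backs; the gripper's body (76 mm by 85 mm) begins 54 mm behind the grasp point. The pads swing forward as they close: fully open they stand 13 mm farther back than shut.
Start: joints at [-63.541, 4.979, 10.078, 95.1, 0, 90], TCP at [0.245, -0.492, 0.231] pointing down, gripper open.
Joint ranges: [-179.16, 179.16], [-48.56, 103.87], [-65.8, 70.77], [-126.05, 130.52], [-82.76, 87.17], [-180, 180]. Speed limits (degrees/s): [127.2, 127.2, 147.25, 180, 180, 180].

## Interface

Orientations are given as [roll, pitch, yaw] about the fixed x, y, z axes, in that order (R = Rz(yaw) Ry(pitch) Rx(roll)).
In Python, from workcell import bot gives the robot as it stands.
- The arm moves only by the shell command python3 -m crank 'ROWS' [FORCE]. ROWS is JSON, a list of rows, each an object with "gripper": the finger opening in mm, from 0 to 85.4; "travel": the shift along the tool's x, y, z in mm, a list of three; "twist": the turn, a rotation vector about the tool's x, y, z in rad, a list of three. In form: [{"gripper": gripper, "travel": [tx, ty, tz], "twist": [rx, ry, rz]}, ...]. A call has 1 to 12 rows; each row shifts and turns the commanded pose from where the row before left it, along the tool's axes as they then stand; what a row does not reach is not made up. A row lasts 1/8 s, in which the tool goes at most 62.5 mm and 10.7 degrees, less where a joint would pass 70% of its speed; a pose out of reach is approached as far as the arm can. A call is refused whole if a number of a shift passes 62.5 or a number of a turn 0.188, either way. A call with a gripper value outside its range is refused whole. The fingers move at their own pace and stop on an object; FORCE is the grip in N (left out, the last holds). Time passes only in rows, so rows that do not move let the fingers close. It gives the time, the measured TCP pose, the force, the opening and the grip force at its end, in the units of the state.
- bot.get_obs(): the state, without advancing time (a new reading comes with each control period).
- bot.camera(name): name is "scene" or "top"; returns the picture (400x640x3 uint8, red, green, blue); there is no depth.
- bot.calibration(name): a dict with "vfov" (degrees; the focal length in pixels is half the picture's height over the tangent of half this angle, whatever the lens; pixels are square), "cx", "cy" (the principal point, pixels), "k1" (the pictures are not rectified: a ray, as slopes to the right and down, at radius r is drawn at 1 + k1 r^2 times it, then the intrinsics apply), "camera_from_world" (4x4, takes a point from world to camera coordinates). Camera axes: x right, y down, z forward; pixel columns grow to the right and rows downward; lengths in m; the calibration is good to about 2 mm. A picture is of the moment at which its call begins. calibration takes no time and is no camera call.
- bot.job_done(): hands the job in; it is judged then, once.
The state is a dict: "time": time; "q": joint angles; "qd": joint speeds; "joint_efforts": joint torques, N m; "ee_pos": TCP position; "tcp_rot": TCP orientation; "wrist_force": force on the tool from outside, world axes, zero at the start; "torque": the same for the moment, N m; "opening": finger opening in m; "grasp_force": force on a finger pad.
Only numpy, scipy, OpenCV 4.12 (cv2) and the standard library are available. Lean on these libraries where they do the work, as an engineer would, in place of code of your own. Each camera call takes 0.05 s, during which the arm holds its last target. There are 200 camera calls.

## Task

The small ball bearing has been dropped and lies under the low slatted shelf, beside a hex bolt. Take the flat draw hook by its wooden grip, slide its blade in under the front of the shelf beside the bearing, sweep the hook behind it and drag the bearing out at the front, the long side that faces the robot, until a good finger's width of open bench lies between it and the shelf. Leave it lying flat in front of the shelf, put the hook down flat on the bench and let go; do not touch the bearing with the gripper, and leave the bolt where it lies.

Things in the scene. Friction and masses are not known exactly. Their poses are not given: they have to be found in the camera images.
- low_shelf: slatted shelf fixed to the bench: 4 dark steel slats (12 wide, 24 apart) show what lies below; 120 deep (x), 286 wide (y), top at z 50, 38 clear height below. Open front and back; end boards' inner faces at y = +-131. Origin on the bench, centre of its footprint; x points from its front (robot's side, edge at x = -60) to its back, y to its left. A jar and a tape roll stand on its rear half.
- draw_hook: draw hook lying flat right of the shelf, 0.2 kg. Wooden grip 70 long (x -35 to 35), 24 wide (y), 32 high, held across its width; origin on the underside, mid-grip. +x runs away from the robot to the working end: blade 14 wide, 5 thick, along the underside to x = 141; there a square cross bar, 12 high, inner face x = 135, outer 141, from y = -7 to +43: it hooks to the tool's left (+y).
- small_bearing: the dropped part: pale steel ring lying flat under the shelf, diameter 42, 13 high, about 0.12 kg, slides as a solid disc. Origin: centre of its underside. Its centre is 42 to 60 mm behind the shelf's front edge, left or right of the bolt. To its right at least 70 mm of bench under the shelf is free, enough for the hook to pass. A 52 mm bearing on the open bench beyond the shelf's left end is not meant.
- hex_bolt: rusty hex bolt with nut lying under the same shelf, 77 long (its y), pointing roughly from the shelf's front to its back, 21 over the head, 19 high; it stays where it is. Origin: its middle, at bench level. It lies 110 to 145 mm to the left or right of the bearing.
There are look-alikes about, which are no part of the job. What is shaped like the small_bearing but orange is not meant.

How it is judged:
By the outcome, as a careful person would: the job done as asked, in the order asked, and still so for the second after the job is handed in, with the robot touching nothing.
It also fails if it takes over 45 s, if anything falls off the work surface, if the arm or the gripper's body presses on something with over 40 N, if the wrist force passes 120 N, or if a joint passes its speed limit or range.

## Working session

There is one attempt and no reset: what is moved stays moved. The work goes in short steps, Python scripts to look and compute and a shell command to move; the robot and the scene stay as the last step left them, time stands still between calls to the robot, and variables do not carry over. Pictures are saved under pics/ and viewed, at most 11 in all, crops included, and the job is handed in when it is done.

```bash
mkdir -p pics; cat > h.py <<'E'
import numpy as np,cv2
from workcell import bot
def snap(n,f):
    im=cv2.cvtColor(bot.camera(n),cv2.COLOR_RGB2BGR); cv2.imwrite('pics/'+f,im); return im
def K(n):
    c=bot.calibration(n); f=200/np.tan(np.radians(c['vfov'])/2); return c,f
def ray(n,u,v,z):
    c,f=K(n); xd=np.array([(u-c['cx'])/f,(v-c['cy'])/f]); x=xd.copy()
    for _ in range(30): x=xd/(1+c['k1']*(x@x))
    T=np.array(c['camera_from_world']); R=T[:3,:3]; o=-R.T@T[:3,3]; d=R.T@np.r_[x,1]
    return o+d*(z-o[2])/d[2]
def proj(n,p):
    c,f=K(n); T=np.array(c['camera_from_world']); q=T[:3,:3]@p+T[:3,3]; x=q[:2]/q[2]; x=x*(1+c['k1']*(x@x))
    return x*f+[c['cx'],c['cy']]
E
python3 - <<'E'
from h import *
snap('top','t0.png'); snap('scene','s0.png')
for n in('top','scene'): c,f=K(n); T=np.array(c['camera_from_world']); print(n,f,c['k1'],-T[:3,:3].T@T[:3,3])
o=bot.get_obs(); print(o['ee_pos'],o['tcp_rot'],o['time'])
E
```

```text
top 423.61352811181433 -0.027484461719534354 [0.43879311 0.2420684  1.07659284]
scene 372.63325104416185 -0.06028064397477895 [0.21469064 0.73865155 0.71754093]
[ 0.24496964 -0.49222245  0.23066223] [-1.79933507e+02  6.67891892e-04  2.64602522e+01] 0.1
```

View pics/t0.png

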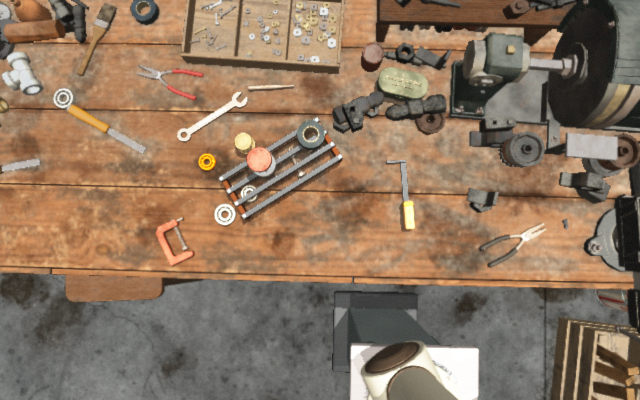

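View pics/s0.png

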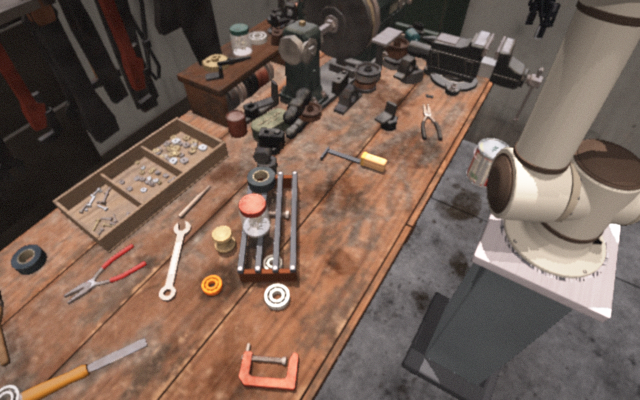

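Top view: the shelf is at about (281,168), with a pale ring below it at (249,193), which is the likely target. Look-alikes are the 52 mm pale ring at (225,214), the orange ring at (207,161), the dark rings at (310,133) and (145,10), and the wrench ring at (63,98). The hook lies at (405,195), yellow grip towards the robot and bar to the left.

```bash
python3 - <<'E'
from h import *
t=cv2.imread('pics/t0.png')
a=cv2.resize(t[110:240,195:355],None,fx=5,fy=5,interpolation=cv2.INTER_CUBIC)[:600]
b=cv2.resize(t[150:240,370:430],None,fx=5,fy=5,interpolation=cv2.INTER_CUBIC)
cv2.imwrite('pics/a.png',a);cv2.imwrite('pics/b.png',b)
E
```

```text
(no output)
```

View pics/a.png

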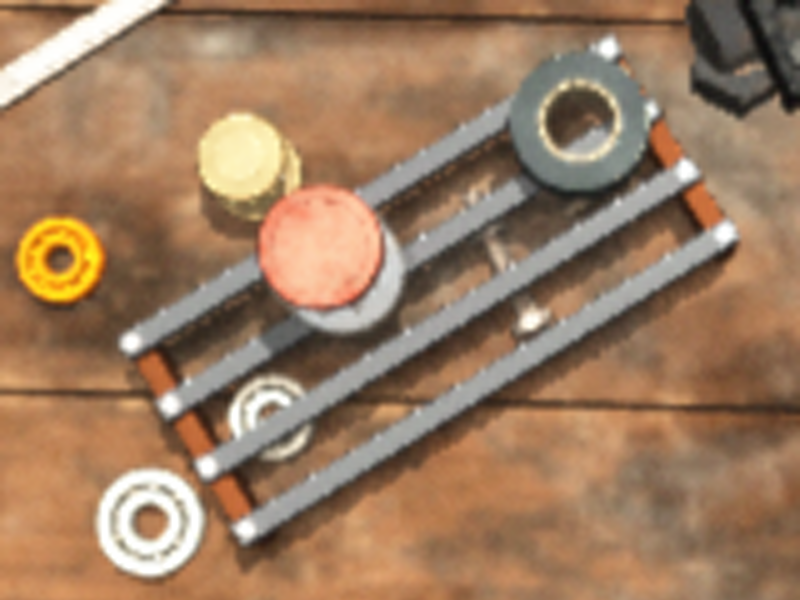

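View pics/b.png

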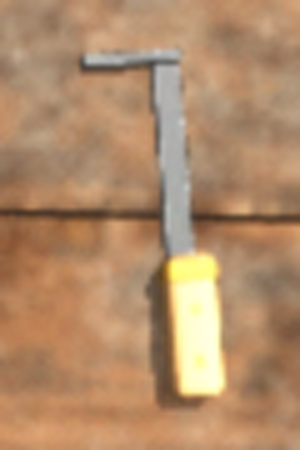

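The crop shows a pale ring under the shelf at about (249,193), partly covered by the second slat. The bolt runs from about (293,149) to (301,174). I choose this ring because it is the only pale one under the shelf.

```bash
cat >> h.py <<'E'
def crop(p,o): return (np.array(p)+.5)/5-.5+o
E
python3 - <<'E'
from h import *
C=[ray('top',*crop(p,(195,110)),.05)[:2] for p in((246,530),(726,233),(131,342),(608,47))]
FL,FR,RL,RR=C
y=(FL+RL-FR-RR); y/=np.linalg.norm(y); x=np.array([y[1],-y[0]]); o=sum(C)/4
print('shelf o',o,'yaw',np.degrees(np.arctan2(x[1],x[0])),'screw spans',np.linalg.norm(FL-FR),np.linalg.norm(FL-RL))
L=lambda p:np.array([(p-o)@x,(p-o)@y])*1000
b=ray('top',*crop((271,417),(195,110)),.013)[:2]; print('bearing',b,L(b))
for p in((243,417),(): ) if 0 else (): pass
for p in((478,190),(532,322)): q=ray('top',*crop(p,(195,110)),.012)[:2]; print('bolt',q,L(q))
for p in((103,460),(195,560)): print('52?',L(ray('top',*crop(p,(195,110)),.013)[:2]))
t=cv2.imread('pics/t0.png')
# hook grip
hsv=cv2.cvtColor(t,cv2.COLOR_BGR2HSV); m=cv2.inRange(hsv,(18,90,150),(35,255,255)); m[:, :395]=0;m[:,420:]=0;m[:195]=0;m[235:]=0
ys,xs=np.nonzero(m); P=np.array([ray('top',a,c,.032)[:2] for a,c in zip(xs,ys)])
r=cv2.minAreaRect((P*1000).astype(np.float32)); print('grip',r,P.mean(0))
for nm,p,z in(('bar tip',(84,61),.012),('corner',(178,54),.012),('blade near',(178,250),.005),('blade far',(168,75),.005),('grip near',(201,393),.032),('grip far',(192,258),.032)):
    print(nm,ray('top',*crop(p,(370,150)),z)[:2])
E
```

```text
File "<stdin>", line 8
    for p in((243,417),(): ) if 0 else (): pass
                         ^
SyntaxError: invalid syntax
```

```bash
python3 - <<'E'
from h import *
C=[ray('top',*crop(p,(195,110)),.05)[:2] for p in((246,530),(726,233),(131,342),(608,47))]
FL,FR,RL,RR=C
y=(FL+RL-FR-RR); y/=np.linalg.norm(y); x=np.array([y[1],-y[0]]); o=sum(C)/4
print('shelf o',o,'yaw',np.degrees(np.arctan2(x[1],x[0])),'screw spans',np.linalg.norm(FL-FR),np.linalg.norm(FL-RL))
L=lambda p:np.array([(p-o)@x,(p-o)@y])*1000
b=ray('top',*crop((271,417),(195,110)),.013)[:2]; print('bearing',b,L(b))
for p in((478,190),(532,322)): q=ray('top',*crop(p,(195,110)),.012)[:2]; print('bolt',q,L(q))
t=cv2.imread('pics/t0.png')
hsv=cv2.cvtColor(t,cv2.COLOR_BGR2HSV); m=cv2.inRange(hsv,(18,90,150),(35,255,255)); m[:, :395]=0;m[:,420:]=0;m[:195]=0;m[235:]=0
ys,xs=np.nonzero(m); P=np.array([ray('top',a,c,.032)[:2] for a,c in zip(xs,ys)])
print('grip',cv2.minAreaRect((P*1000).astype(np.float32)),P.mean(0))
for nm,p,z in(('bar tip',(84,61),.012),('corner',(178,54),.012),('blade near',(178,250),.005),('blade far',(168,75),.005),('grip near',(201,393),.032),('grip far',(192,258),.032)):
    print(nm,ray('top',*crop(p,(370,150)),z)[:2])
print('scene check bearing px',proj('scene',np.r_[b,.013]))
E
```

```text
shelf o [0.58693629 0.34539895] yaw 33.471521209918784 screw spans 0.2750269995305526 0.10848166471635316
bearing [0.5241859  0.42648051] [ -7.62557242 102.24325082]
bolt [0.64278522 0.32557485] [ 35.65350501 -47.33841504]
bolt [0.57588896 0.2961167 ] [-36.39551579 -35.01643401]
grip ((479.8599853515625, 26.060102462768555), (67.97256469726562, 25.30694580078125), 5.824210166931152) [0.49006904 0.0273916 ]
bar tip [0.61253726 0.08064802]
corner [0.6173595  0.03304222]
blade near [0.51827192 0.03051485]
blade far [0.60759139 0.03664957]
grip near [0.44605339 0.02365153]
grip far [0.51248674 0.02887849]
scene check bearing px [272.00313735 262.10691595]
```

Checks: the bearing is 52 mm behind the front edge (42–60 expected) and about 140 mm left of the bolt (110–145 expected). It projects into the scene view at (272,262), where the ring is visible. The hook grip is at about (0.478, 0.0265) with yaw about 5°.

```bash
python3 -m crank '[{"gripper":85,"travel":[0,0,0],"twist":[0,0,0.125]},{"gripper":85,"travel":[0,0,0],"twist":[0,0,0.125]},{"gripper":85,"travel":[0,0,0],"twist":[0,0,0.125]}]'
python3 -m crank '[{"gripper":85,"travel":[23,-41,0],"twist":[0,0,0]},{"gripper":85,"travel":[23,-41,0],"twist":[0,0,0]},{"gripper":85,"travel":[23,-41,0],"twist":[0,0,0]},{"gripper":85,"travel":[23,-41,0],"twist":[0,0,0]},{"gripper":85,"travel":[23,-41,0],"twist":[0,0,0]},{"gripper":85,"travel":[23,-41,0],"twist":[0,0,0]},{"gripper":85,"travel":[23,-41,0],"twist":[0,0,0]},{"gripper":85,"travel":[23,-41,0],"twist":[0,0,0]},{"gripper":85,"travel":[23,-41,0],"twist":[0,0,0]},{"gripper":85,"travel":[23,-41,0],"twist":[0,0,0]},{"gripper":85,"travel":[23,-41,0],"twist":[0,0,0]},{"gripper":85,"travel":[0,0,0],"twist":[0,0,0]}]'
cat >> h.py <<'E'
def to(x,y,z):
    o=bot.get_obs(); a=np.radians(o['tcp_rot'][2]); d=np.array([x,y,z])-o['ee_pos']
    print('t',o['time'],'pos',o['ee_pos'],'rot',o['tcp_rot'],'F',o['wrist_force'],'open',o['opening'],o['grasp_force'])
    print('tool delta mm',1e3*(d[0]*np.cos(a)+d[1]*np.sin(a)),1e3*(d[0]*np.sin(a)-d[1]*np.cos(a)),-1e3*d[2])
E
python3 -c "
from h import *
to(.478,.0265,.005)
im=snap('scene','s1.png'); cv2.imwrite('pics/s1c.png',cv2.resize(im[100:220,280:440],None,fx=5,fy=5))"
```

```text
time: 0.48
ee_pos: [0.245, -0.4923, 0.2308]
tcp_rot: [-180.0, 0.0, 4.7]
wrist_force: [-0.0, 0.4, 0.7]
opening: 0.0845
grasp_force: 0.0
time: 1.98
ee_pos: [0.4585, -0.0188, 0.2306]
tcp_rot: [-180.0, 0.1, 5.2]
wrist_force: [0.0, -0.5, -0.7]
opening: 0.0849
grasp_force: 0.0
t 1.975 pos [ 0.45853346 -0.01881606  0.23058136] rot [-1.79973053e+02  6.59324265e-02  5.20106372e+00] F [ 0.02128198 -0.49366894 -0.74212211] open 0.08487641209725648 0.0
tool delta mm 23.49434285227056 -43.36481479065355 225.5813642149492
```

View pics/s1c.png

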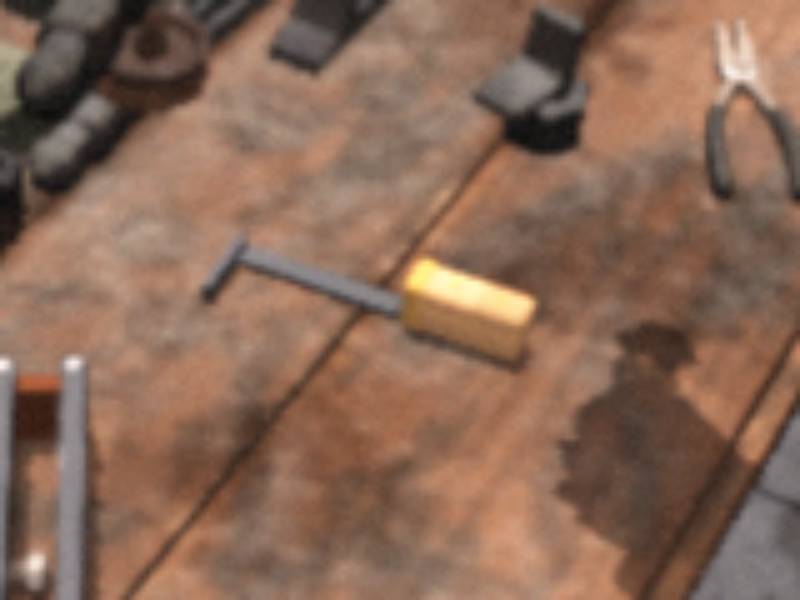

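Scene crop: the grip is clear at about (374,163) and nothing is near it. I go down and take hold.

```bash
python3 -m crank '[{"gripper":85,"travel":[23.5,-43.5,0],"twist":[0,0,0]},{"gripper":85,"travel":[0,0,50],"twist":[0,0,0]},{"gripper":85,"travel":[0,0,50],"twist":[0,0,0]},{"gripper":85,"travel":[0,0,50],"twist":[0,0,0]},{"gripper":85,"travel":[0,0,35],"twist":[0,0,0]},{"gripper":85,"travel":[0,0,20],"twist":[0,0,0]},{"gripper":85,"travel":[0,0,12],"twist":[0,0,0]},{"gripper":85,"travel":[0,0,6],"twist":[0,0,0]},{"gripper":85,"travel":[0,0,0],"twist":[0,0,0]}]'
python3 -m crank '[{"gripper":15,"travel":[0,0,0],"twist":[0,0,0]},{"gripper":15,"travel":[0,0,0],"twist":[0,0,0]},{"gripper":15,"travel":[0,0,0],"twist":[0,0,0]},{"gripper":15,"travel":[0,0,0],"twist":[0,0,0]},{"gripper":15,"travel":[0,0,0],"twist":[0,0,0]},{"gripper":15,"travel":[0,0,0],"twist":[0,0,0]}]' 80
```

```text
time: 3.15
ee_pos: [0.4778, 0.0239, 0.0086]
tcp_rot: [180.0, -0.0, 5.0]
wrist_force: [-0.7, 0.1, 0.8]
opening: 0.0851
grasp_force: 0.0
time: 3.9
ee_pos: [0.478, 0.0243, 0.0088]
tcp_rot: [-180.0, -0.0, 5.0]
wrist_force: [-0.2, 0.9, 5.1]
opening: 0.0226
grasp_force: 79.5
```

```bash
python3 -m crank '[{"gripper":15,"travel":[0,0,-20],"twist":[0,0,0]},{"gripper":15,"travel":[0,0,-20],"twist":[0,0,0]},{"gripper":15,"travel":[-30,0,0],"twist":[0,0,0]},{"gripper":15,"travel":[-30,0,0],"twist":[0,0,0]},{"gripper":15,"travel":[-30,0,0],"twist":[0,0,0]},{"gripper":15,"travel":[0,0,0],"twist":[0,0,-0.124]},{"gripper":15,"travel":[0,0,0],"twist":[0,0,-0.124]},{"gripper":15,"travel":[0,0,0],"twist":[0,0,-0.124]},{"gripper":15,"travel":[0,0,0],"twist":[0,0,-0.124]},{"gripper":15,"travel":[0,0,0],"twist":[0,0,0]}]'
python3 -c "
from h import *
to(.381,.249,.010)"
```

```text
time: 5.15
ee_pos: [0.3877, 0.0164, 0.0479]
tcp_rot: [-180.0, 0.0, 33.3]
wrist_force: [0.9, 0.4, -2.3]
opening: 0.0227
grasp_force: 78.4
t 5.15 pos [0.38767994 0.01639031 0.04790356] rot [-1.79980550e+02  3.85449654e-02  3.33432385e+01] F [ 0.92806451  0.35715251 -2.30566222] open 0.022673260232340543 78.38993310928345
tool delta mm 122.27433537277939 -197.99211153643057 37.90355768891102
```

```bash
python3 -m crank '[{"gripper":15,"travel":[0,-40,0],"twist":[0,0,0]},{"gripper":15,"travel":[0,-40,0],"twist":[0,0,0]},{"gripper":15,"travel":[0,-40,0],"twist":[0,0,0]},{"gripper":15,"travel":[0,-40,0],"twist":[0,0,0]},{"gripper":15,"travel":[20,-38,0],"twist":[0,0,0]},{"gripper":15,"travel":[35,0,0],"twist":[0,0,0]},{"gripper":15,"travel":[35,0,12],"twist":[0,0,0]},{"gripper":15,"travel":[32,0,14],"twist":[0,0,0]},{"gripper":15,"travel":[0,0,11],"twist":[0,0,0]},{"gripper":15,"travel":[0,0,0],"twist":[0,0,0]}]'
python3 - <<'E'
from h import *
to(.381,.249,.010)
im=snap('top','t2.png'); cv2.imwrite('pics/t2c.png',cv2.resize(im[120:270,200:360],None,fx=4,fy=4,interpolation=cv2.INTER_CUBIC))
E
```

```text
time: 6.4
ee_pos: [0.3798, 0.2482, 0.0103]
tcp_rot: [-180.0, 0.1, 33.3]
wrist_force: [-0.3, 0.1, -1.2]
opening: 0.0229
grasp_force: 79.2
t 6.4 pos [0.37984764 0.24820136 0.01030298] rot [-1.79998809e+02  1.42875902e-01  3.32989378e+01] F [-0.34925868  0.14726354 -1.24974042] open 0.02285824146825855 79.24278259277344
tool delta mm 1.4016183876238313 -0.034861190972935996 0.30298036984691656
```

View pics/t2c.png

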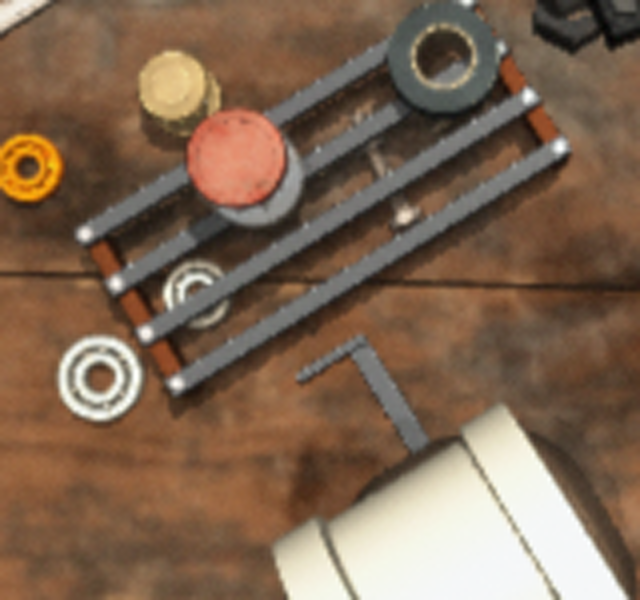

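The crop shows the hook in front of the shelf, in line with it. The bar tip is at px (275,214.5) and the corner at (290.5,205). I check them in shelf coordinates.

```bash
cat >> h.py <<'E'
SO=np.array([.58694,.34540]); a_=np.radians(33.47); SX=np.array([np.cos(a_),np.sin(a_)]); SY=np.array([-SX[1],SX[0]])
def L(p): p=np.array(p)[:2]-SO; return np.array([p@SX,p@SY])*1000
E
python3 - <<'E'
from h import *
for p in((299,379),(361,338),(367,344)): print(L(ray('top',(p[0]+.5)/4-.5+200,(p[1]+.5)/4-.5+120,.013)))
print('tcp',L(bot.get_obs()['ee_pos']))
E
```

```text
[-87.85020732  75.6120077 ]
[-86.54585567  28.97467558]
[-91.76233546  27.75734117]
tcp [-226.23798478   33.12163871]
```

```bash
python3 -m crank '[{"gripper":15,"travel":[0,10,0],"twist":[0,0,0]},{"gripper":15,"travel":[20,0,0],"twist":[0,0,0]},{"gripper":15,"travel":[20,0,0],"twist":[0,0,0]},{"gripper":15,"travel":[20,0,0],"twist":[0,0,0]},{"gripper":15,"travel":[20,0,0],"twist":[0,0,0]},{"gripper":15,"travel":[20,0,0],"twist":[0,0,0]},{"gripper":15,"travel":[19,0,0],"twist":[0,0,0]},{"gripper":15,"travel":[0,0,0],"twist":[0,0,0]}]'
python3 -m crank '[{"gripper":15,"travel":[0,-12,0],"twist":[0,0,0]},{"gripper":15,"travel":[0,-12,0],"twist":[0,0,0]},{"gripper":15,"travel":[0,-12,0],"twist":[0,0,0]},{"gripper":15,"travel":[0,-12,0],"twist":[0,0,0]},{"gripper":15,"travel":[0,0,0],"twist":[0,0,0]}]'
python3 - <<'E'
from h import *
print('tcp',L(bot.get_obs()['ee_pos']))
im=snap('top','t3.png'); cv2.imwrite('pics/t3c.png',cv2.resize(im[120:270,200:360],None,fx=4,fy=4,interpolation=cv2.INTER_CUBIC))
E
```

```text
time: 7.45
ee_pos: [0.4865, 0.3057, 0.0118]
tcp_rot: [180.0, -0.0, 33.4]
wrist_force: [-0.5, 0.2, -2.0]
opening: 0.0228
grasp_force: 79.2
time: 8.07
ee_pos: [0.4684, 0.3321, 0.0115]
tcp_rot: [-179.3, -0.0, 35.0]
wrist_force: [0.3, 0.2, -1.2]
opening: 0.0226
grasp_force: 79.2
tcp [-106.21361344   54.28228159]
```

View pics/t3c.png

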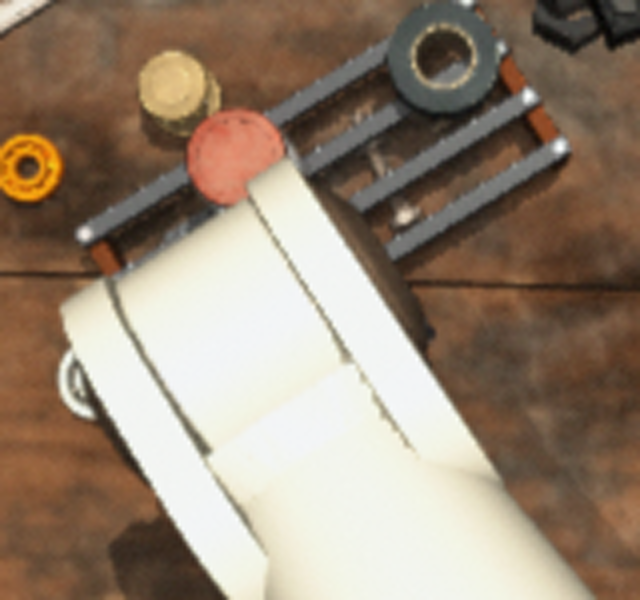

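The arm now hides the hook, and the sideways move fell short (axis at 54 rather than 71) with a slight tilt. I check the joints and the scene view.

```bash
python3 - <<'E'
from h import *
o=bot.get_obs(); print(np.round(o['q'],1),np.round(o['qd'],1),np.round(o['joint_efforts'],1),o['torque'],o['tcp_rot'],o['ee_pos'])
im=snap('scene','s3.png'); cv2.imwrite('pics/s3c.png',cv2.resize(im[150:320,190:390],None,fx=3.5,fy=3.5,interpolation=cv2.INTER_CUBIC))
E
```

```text
[ 34.9   9.8  -9.   71.2   0.7 179.9] [-0.4  0.   0.1  0.1 -0.1 -0.1] [  0.3 -57.6  46.5  -0.    0.1   0. ] [ 0.02591906 -0.02557081  0.01126625] [-1.79267730e+02 -3.11736070e-04  3.49967772e+01] [0.46859789 0.33187742 0.01149115]
```

View pics/s3c.png

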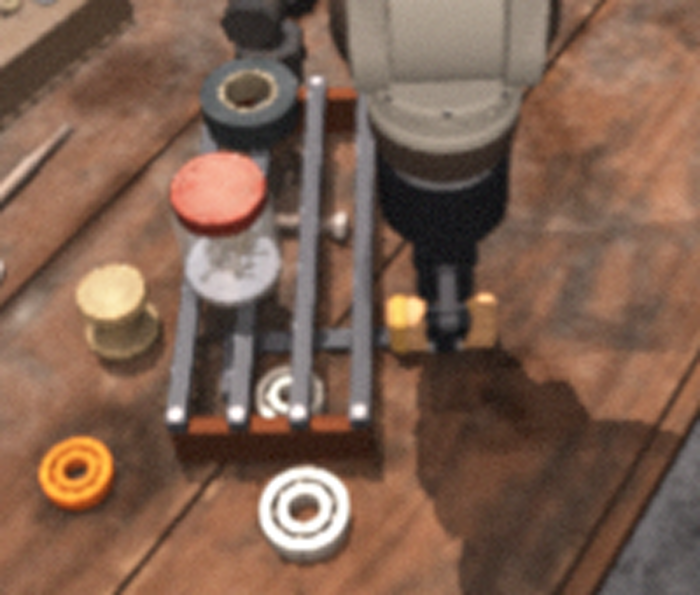

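Joint 6 is at its limit (q6 = 180 + q1 − yaw), so the yaw must stay at or above q1. I turn the hook a few degrees left to yaw about 38.5, then drag along the tool's own axis. The scene view shows the bar behind the bearing and still to its right.

```bash
python3 -m crank '[{"gripper":15,"travel":[0,0,0],"twist":[0,0,-0.03]},{"gripper":15,"travel":[0,0,0],"twist":[0,0,0]}]'
python3 -c "
from h import *
o=bot.get_obs();print(L(o['ee_pos']),o['tcp_rot'],o['q'][5])"
```

```text
time: 8.43
ee_pos: [0.4688, 0.3316, 0.0114]
tcp_rot: [-179.3, -0.0, 36.7]
wrist_force: [0.8, -0.8, -1.6]
opening: 0.0226
grasp_force: 79.2
[-106.13963783   53.62272954] [-1.79264809e+02 -1.82943606e-02  3.67270677e+01] 178.17897326180156
```

```bash
python3 -m crank '[{"gripper":15,"travel":[0,0,0],"twist":[-0.012,0,-0.032]},{"gripper":15,"travel":[0,-4,0],"twist":[0,0,0]},{"gripper":15,"travel":[0,-4,0],"twist":[0,0,0]},{"gripper":15,"travel":[0,0,0],"twist":[0,0,0]}]'
python3 - <<'E'
from h import *
o=bot.get_obs();print(L(o['ee_pos']),o['tcp_rot'],o['q'][5])
im=snap('scene','s4.png'); cv2.imwrite('pics/s4c.png',cv2.resize(im[220:290,230:330],None,fx=7,fy=7,interpolation=cv2.INTER_CUBIC))
E
```

```text
time: 8.93
ee_pos: [0.4635, 0.3383, 0.0115]
tcp_rot: [-179.9, -0.0, 38.6]
wrist_force: [-0.1, 0.1, -2.7]
opening: 0.0224
grasp_force: 79.2
[-106.89321768   62.20136914] [-1.79946574e+02 -3.22147228e-02  3.85564509e+01] 177.54606316136352
```

View pics/s4c.png

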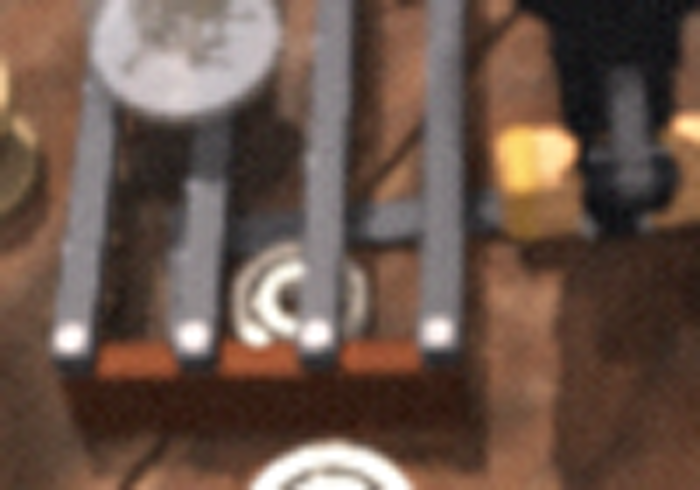

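The blade runs right beside the bearing, with the bar behind it under the third slat. I drag it out.

```bash
python3 -m crank '[{"gripper":15,"travel":[-6,0,0],"twist":[0,0,0]},{"gripper":15,"travel":[-6,0,0],"twist":[0,0,0]},{"gripper":15,"travel":[-8,0,0],"twist":[0,0,0]},{"gripper":15,"travel":[-10,0,0],"twist":[0,0,0]},{"gripper":15,"travel":[-10,0,0],"twist":[0,0,0]},{"gripper":15,"travel":[-10,0,0],"twist":[0,0,0]},{"gripper":15,"travel":[-10,0,0],"twist":[0,0,0]},{"gripper":15,"travel":[-10,0,0],"twist":[0,0,0]},{"gripper":15,"travel":[-10,0,0],"twist":[0,0,0]},{"gripper":15,"travel":[-10,0,0],"twist":[0,0,0]},{"gripper":15,"travel":[-10,0,0],"twist":[0,0,0]},{"gripper":15,"travel":[-10,0,0],"twist":[0,0,0]}]'
python3 -m crank '[{"gripper":15,"travel":[-8,0,0],"twist":[0,0,0]},{"gripper":15,"travel":[-5,0,0],"twist":[0,0,0]},{"gripper":15,"travel":[0,0,0],"twist":[0,0,0]}]'
python3 - <<'E'
from h import *
o=bot.get_obs();print(L(o['ee_pos']),o['tcp_rot'],o['q'][5])
im=snap('scene','s5.png'); cv2.imwrite('pics/s5c.png',cv2.resize(im[190:320,220:380],None,fx=4.5,fy=4.5,interpolation=cv2.INTER_CUBIC))
E
```

```text
time: 10.48
ee_pos: [0.3772, 0.2691, 0.0114]
tcp_rot: [-180.0, -0.0, 38.5]
wrist_force: [0.7, 0.7, -2.3]
opening: 0.0221
grasp_force: 79.1
time: 10.85
ee_pos: [0.3673, 0.2612, 0.0114]
tcp_rot: [-180.0, -0.0, 38.5]
wrist_force: [0.0, -0.6, -1.5]
opening: 0.0224
grasp_force: 79.1
[-229.65350845   50.87306247] [-1.79951366e+02 -2.99120411e-02  3.85274259e+01] 176.8561391093133
```

View pics/s5c.png

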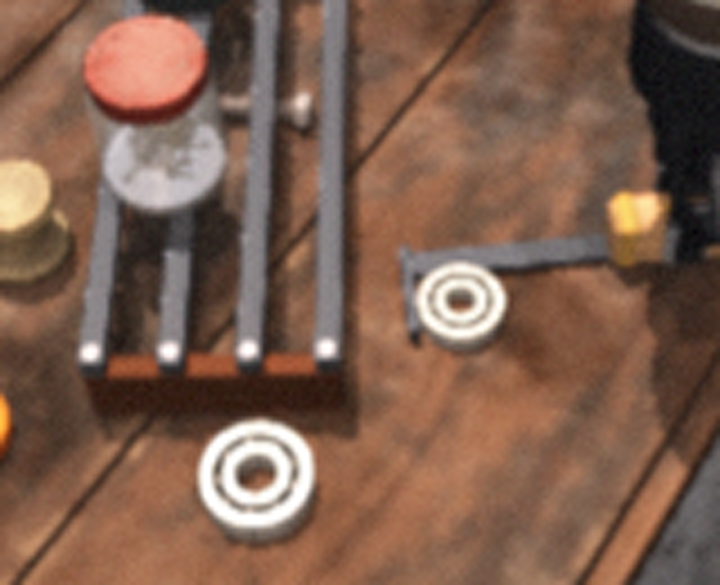

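The bearing lies flat about 35 mm in front of the shelf in the hook's pocket, at px (322,257), and the bolt has not moved. I now ease the hook off to the right, set it down and let go.

```bash
python3 -m crank '[{"gripper":15,"travel":[8,0,0],"twist":[0,0,0]},{"gripper":15,"travel":[0,15,0],"twist":[0,0,0]},{"gripper":15,"travel":[0,20,0],"twist":[0,0,0]},{"gripper":15,"travel":[0,20,0],"twist":[0,0,0]},{"gripper":15,"travel":[0,20,0],"twist":[0,0,0]},{"gripper":15,"travel":[-20,0,0],"twist":[0,0,0]},{"gripper":15,"travel":[0,0,1.5],"twist":[0,0,0]},{"gripper":15,"travel":[0,0,1],"twist":[0,0,0]},{"gripper":15,"travel":[0,0,0],"twist":[0,0,0]},{"gripper":15,"travel":[0,0,0],"twist":[0,0,0]}]'
python3 -m crank '[{"gripper":60,"travel":[0,0,0],"twist":[0,0,0]},{"gripper":60,"travel":[0,0,0],"twist":[0,0,0]},{"gripper":60,"travel":[0,0,0],"twist":[0,0,0]},{"gripper":60,"travel":[0,0,0],"twist":[0,0,0]},{"gripper":60,"travel":[0,0,-20],"twist":[0,0,0]},{"gripper":60,"travel":[0,0,-40],"twist":[0,0,0]},{"gripper":60,"travel":[0,0,-50],"twist":[0,0,0]},{"gripper":60,"travel":[0,40,-50],"twist":[0,0,0]},{"gripper":60,"travel":[0,50,0],"twist":[0,0,0]},{"gripper":60,"travel":[0,50,0],"twist":[0,0,0]},{"gripper":60,"travel":[0,50,0],"twist":[0,0,0]},{"gripper":60,"travel":[0,0,0],"twist":[0,0,0]}]'
python3 - <<'E'
from h import *
im=snap('top','t6.png'); cv2.imwrite('pics/t6c.png',cv2.resize(im[110:260,200:400],None,fx=4,fy=4,interpolation=cv2.INTER_CUBIC))
E
```

```text
time: 12.15
ee_pos: [0.4051, 0.1955, 0.0088]
tcp_rot: [-180.0, -0.0, 38.6]
wrist_force: [0.4, 1.1, -2.3]
opening: 0.0224
grasp_force: 79.3
time: 13.65
ee_pos: [0.5239, 0.0448, 0.1668]
tcp_rot: [-179.9, 0.0, 38.3]
wrist_force: [-0.5, -0.1, 0.3]
opening: 0.0598
grasp_force: 0.0
```

View pics/t6c.png

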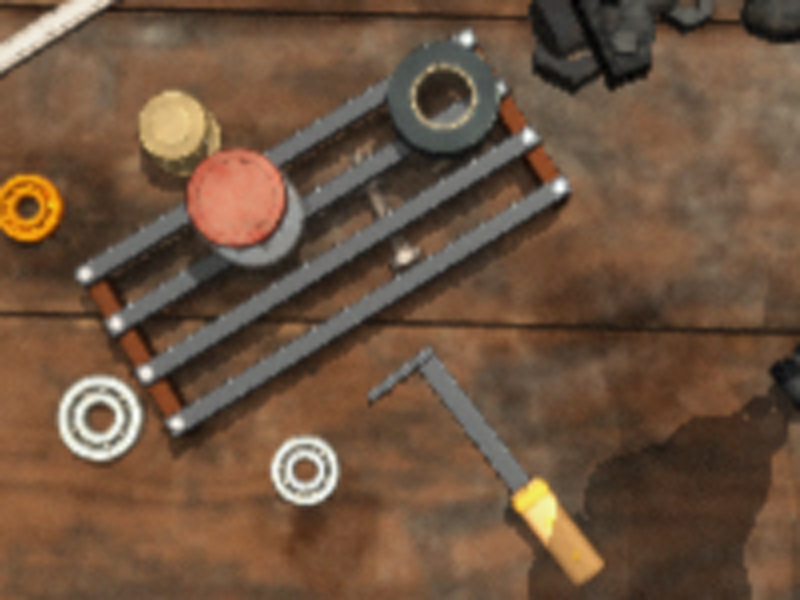

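The bearing is at px (276,227). By its 42 mm width (about 66 crop px), the gap to the shelf is about 35 mm. The hook lies flat and free, the bolt is unmoved, and the gripper is clear.

```bash
python3 - <<'E'
from h import *
print(L(ray('top',(305.5)/4-.5+200,(470.5)/4-.5+110,.013)))
print(bot.job_done())
E
```

```text
[-117.0968467    89.15849842]
the job is handed in; nothing more can be done
None
```

The job is handed in: the bearing lies flat about 36 mm in front of the shelf, the hook is down flat and released, the bolt is where it was, and the last reading before hand-in was 13.65 s.

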